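# Open the whey strainer for cleaning

## Robot

A 6-joint arm with a two-finger parallel gripper is mounted at the origin on the work surface. World frame = base frame: x ahead of the robot, y to its left, z up, the work surface at z = 0. Lengths are in m, angles in rad, forces in N, time in s.
With the tool pointing down it reaches from about 0.325 to 0.85 m from the base axis. Payload 4.4 kg.
Tool frame: the origin (TCP) lies between the finger pads; the fingertips stand 17 mm ahead of it and the grasp point (between the pads) lies 2 mm behind it (bot.nose_length is the z of the fingertips in the tool frame, in m); z points along the fingers, y is the line along which they close (so a half turn about z gives the same grasp; the last joint's range is limited). The gripper opens to 94 mm and grips with 3 to 60 N. Pads are 16 mm wide; open, the fingers measure 119 mm over their backs; the gripper's body (75 mm by 177 mm) begins 78 mm behind the grasp point.
Start: joints at [1.143, 0.207, 1.542, -0, 1.393, -0.15], TCP at [0.158, 0.553, 0.222] pointing down, gripper open.
Joint ranges: [-2.73, 2.73], [-0.86, 2.22], [0.23, 2.46], [-1.11, 4.25], [0.08, 2.63], [-2.82, 2.82]. Speed limits (rad/s): [2.79, 2.79, 3.14, 3.14, 3.14, 3.14].

## Interface

Orientations are given as a unit quaternion [x, y, z, w].
In Python, from station import bot, get_image gives the robot as it stands.
- The arm moves only by the shell command python3 -m jog 'ROWS' [FORCE]. ROWS is JSON, a list that holds one entry, the list of rows, each a list of 7 numbers: the finger opening in mm, from 0 to 94, then the shift along the tool's x, y, z in mm, then the turn, a rotation vector about the tool's x, y, z in degrees. A call has 1 to 12 rows; each row shifts and turns the commanded pose from where the row before left it, along the tool's axes as they then stand; what a row does not reach is not made up. A row lasts 1/12 s, in which the tool goes at most 41.7 mm and 7.16 degrees, less where a joint would pass 70% of its speed; a pose out of reach is approached as far as the arm can. A call with a gripper value outside its range is refused whole. The fingers move at their own pace and stop on an object; FORCE is the grip in N (left out, the last holds). Time passes only in rows, so rows that do not move let the fingers close. It gives the time, the measured TCP pose, the force, the opening and the grip force at its end, in the units of the state.
- bot.read_state(): the state, without advancing time (a new reading comes with each control period).
- get_image(name): name is "scene" or "top" or "wrist"; returns a dict with "frame" (480x640x3 uint8, red, green, blue), "intrinsics" (3x3 intrinsics, pixels), "dist" ([k1, k2, p1, p2, k3] as OpenCV has them; the pictures are not rectified), "extrinsics" (4x4, takes a point from camera to world coordinates). Camera axes: x right, y down, z forward; pixel columns grow to the right and rows downward; lengths in m; the calibration is good to about 2 mm. A picture is of the moment at which its call begins. There is no depth.
- bot.hand_in(): hands the job in; it is judged then, once.
The state is a dict: "time": time; "joint_positions": joint angles; "joint_vel": joint speeds; "joint_torque": joint torques, N m; "ee_pos": TCP position; "tool_rot": TCP orientation; "contact_force": force on the tool from outside, world axes, zero at the start; "moment": the same for the moment, N m; "width": finger opening in m; "gripper_force": force on a finger pad.
Only numpy, scipy, OpenCV 4.12 (cv2) and the standard library are available. Lean on these libraries where they do the work, as an engineer would, in place of code of your own. Each camera call takes 0.05 s, during which the arm holds its last target. There are 200 camera calls.

## Task

Open the strainer of the whey pump for cleaning: press the yellow snap tab in until the blue lid pops up, then push the released lid sideways off its seat, along the flat steel deck away from the pump, until the whole basket opening and its seat are uncovered and the lid lies flat on the deck. Only touch and push: do not pick up, lift or tip the lid or let it fall off the deck, and leave all the other things where they stand.

Things in the scene. Friction and masses are not known exactly. Their poses are not given: they have to be found in the camera images.
- strainer: Whey strainer: fixed stainless tank 230 mm (x) by 340 mm (y), flat deck 75 mm above the table; pump and white motor on its -y end (out to y = -345 mm, up to 143 mm high), pipe stub on its +y end (to y = 215 mm). Origin on the table under the tank's centre; x points away from the robot at yaw 0, y along the tank from the pump to the inlet, z up.
- seat (a point): Centre of the lid's seat, at deck height: a recess 133 mm (x) by 113 mm (y) in the deck, centred at x = 0, y = -80 mm of the strainer (y from -136.5 to -23.5 mm). Under the lid it holds a steel strainer basket on a spring.
- deck (a point): Centre of the bare flat part of the deck where the lid goes, at deck height (x = 0, y = 70 mm of the strainer). Bare from y = -23 to +164 mm, x = -109 to +109 mm; bounded by a drip edge 10 mm high and 6 mm wide along the +y end, the back and, beside the bare part, the front.
- lid: Loose blue plastic lid, 130 mm (x) by 110 mm (y) by 8 mm thick, about 0.13 kg, with a grip rib on top. Origin at the centre of its flat underside; axes parallel to the strainer's at the start. Latched, its underside is 5 mm below the deck and two yellow claws (36 mm wide, tops 8 mm above the deck) hold the middles of its front (-x) and back (+x) edges; it cannot slide.
- lid_rib (a point): Top centre of the lid's solid grip rib: 80 mm long (x), 14 mm wide (y), 22 mm high, top 30 mm above the lid's underside. When released, the lid is lifted 7 mm by the sprung basket (underside 2 mm above the deck), stays up when the tab is let go and slides along +y with a push of a few N. Pressed down with more than about 1.5 N it sinks and may latch again.
- tab (a joint): Snap tab: how far the yellow thumb tab in front of the lid is pressed down, m. 0 = at rest, claws over the lid; 0.006 = fully in (stop). By links under the deck it draws both claws outwards; they let go of the lid at about 0.0042. Its spring returns it when let go: to about 0.0042 while the popped-up lid stands between the claws, to 0 once the lid is gone.
- tab_pad (a point): Where to press straight down: centre of the top face of the snap tab's ribbed yellow thumb pad, 32 mm (x) by 36 mm (y), at rest 88 mm above the table and 13 mm above the deck. It goes straight down 6 mm to its stop and takes about 3 to 5 N (spring and claw friction); the lid lets go after about 4.2 mm.
- basket (a joint): Height of the sprung strainer basket that carries the lid, m: about 0 with the lid latched, about 0.007 once the lid has popped up; it stays up afterwards.
- lid_corner_front (a point): Corner of the lid's underside at its -x, -y corner (x = -65, y = -55 mm of the lid)
- lid_corner_back (a point): Corner of the lid's underside at its +x, -y corner (x = +65, y = -55 mm of the lid)
- mould: Empty white perforated cheese mould (open cup), 106 mm across the top, 85 mm high; bystander behind the tank. Origin at the centre of its underside
- cheese: Fresh white cheese wheel, 104 mm across, 50 mm high, 0.45 kg; bystander behind the tank. Origin at the centre of its underside
- jug: Clear plastic measuring jug, 96 mm across, 130 mm high, its handle to its +y; bystander near the tank's inlet (+y) end. Origin at the centre of its underside
- brush: Washing brush lying on the table in front of the pump, about 200 mm long along its x axis; bystander
- scoop: Steel spoon lying on the table in front of the tank, about 200 mm long along its x axis; bystander
- sanitiser: White bottle with blue cap and green label, 60 mm across, 170 mm high; bystander at the left. Origin at the centre of its underside
- salt_bowl: Steel bowl, 110 mm across, 50 mm high; bystander at the right. Origin at the centre of its underside

How it is judged:
By the outcome, as a careful person would: the job done as asked, in the order asked, and still so for the second after the job is handed in, with the robot touching nothing.
It also fails if it takes over 45 s, if anything falls off the work surface, if the arm or the gripper's body presses on something with over 40 N, if the wrist force passes 120 N, or if a joint passes its speed limit or range.

## Working session

There is one attempt and no reset: what is moved stays moved. The work goes in short steps, Python scripts to look and compute and a shell command to move; the robot and the scene stay as the last step left them, time stands still between calls to the robot, and variables do not carry over. Pictures are saved under pics/ and viewed, at most 10 in all, crops included, and the job is handed in when it is done.

```bash
mkdir -p pics; python3 - <<'E'
from station import bot,get_image
import cv2,numpy as np
for n in("scene","top"):
    g=get_image(n);cv2.imwrite(f"pics/{n}0.png",g["frame"][:,:,::-1]);np.savez(f"pics/{n}0.npz",**{k:np.array(v) for k,v in g.items()})
    print(n,np.array(g["extrinsics"]).round(3).tolist())
s=bot.read_state();print(s["time"],s["ee_pos"],s["tool_rot"],bot.nose_length)
E
```

```text
scene [[0.663, 0.58, -0.472, 1.296], [0.748, -0.511, 0.423, -0.682], [0.004, -0.634, -0.773, 1.277], [0.0, 0.0, 0.0, 1.0]]
top [[0.06, -0.976, 0.208, 0.293], [-0.998, -0.058, 0.014, -0.048], [-0.001, -0.208, -0.978, 1.409], [0.0, 0.0, 0.0, 1.0]]
0.1 [0.15740267 0.55233178 0.2214206 ] [ 1.38451178e-01  9.90368740e-01 -9.70695395e-04 -2.96584774e-04] 0.017
```

View pics/top0.png

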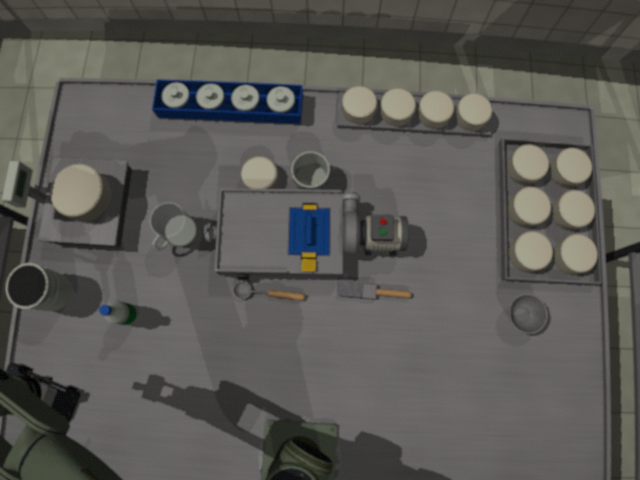

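View pics/scene0.png

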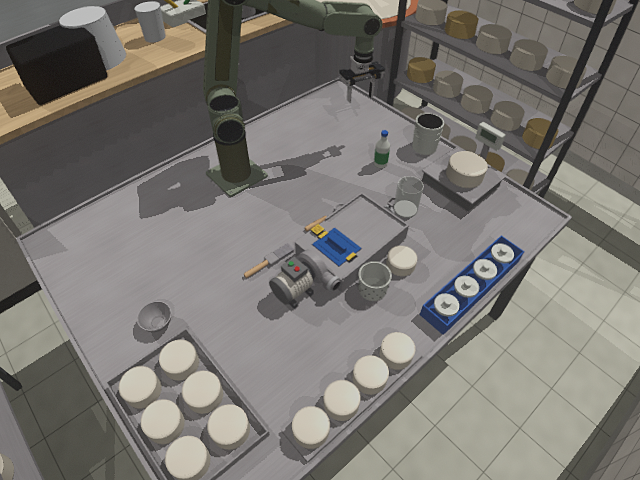

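The top view shows the blue lid at about (309,231), the thumb tab at (309,263), the claws at (310,206) and (309,254), and the pump to the right (-y). The scene view agrees. Next I'll measure the lid and tab.

```bash
cat >h.py <<'E'
import cv2,numpy as np
def ray(g,px,z):
    u=cv2.undistortPoints(np.float64(px).reshape(-1,1,2),np.array(g["intrinsics"]),np.array(g["dist"])).reshape(-1,2)
    T=np.array(g["extrinsics"]);d=np.c_[u,np.ones(len(u))]@T[:3,:3].T
    return T[:3,3]+d*((z-T[2,3])/d[:,2])[:,None]
def blobs(g,lo,hi,amin=8):
    h=cv2.cvtColor(np.ascontiguousarray(g["frame"]),cv2.COLOR_RGB2HSV)
    m=cv2.inRange(h,lo,hi);n,l,s,c=cv2.connectedComponentsWithStats(m)
    return [(s[i],c[i],cv2.minAreaRect(np.argwhere(l==i)[:,::-1].astype(np.float32))) for i in range(1,n) if s[i,4]>=amin]
B=((100,120,50),(125,255,255));Y=((18,130,90),(35,255,255))
E
python3 - <<'E'
from h import *
for n in("top","scene"):
    g=dict(np.load(f"pics/{n}0.npz"))
    for nm,c,z in(("blue",B,.078),("yel",Y,.088)):
        for s,ce,r in blobs(g,*c):
            p=ray(g,[ce],z)[0];b=ray(g,cv2.boxPoints(r),z)
            print(n,nm,s[4],ce.round(1),p.round(4),[b[i].round(3)[:2].tolist() for i in range(4)])
E
```

```text
top blue 2558 [230.3 106.1] [0.9589 0.2614 0.078 ] [[0.914, 0.486], [1.039, 0.5], [1.038, 0.058], [0.916, 0.054]]
top blue 1742 [308.8 231. ] [0.6026 0.0106 0.078 ] [[0.536, 0.059], [0.664, 0.069], [0.67, -0.04], [0.543, -0.048]]
top blue 90 [104.8 309.7] [0.3552 0.5418 0.078 ] [[0.367, 0.557], [0.369, 0.529], [0.345, 0.526], [0.343, 0.553]]
top yel 59 [309.3 206.6] [0.6682 0.0132 0.088 ] [[0.661, 0.031], [0.675, 0.03], [0.674, -0.005], [0.66, -0.005]]
top yel 244 [308.4 262. ] [0.5162 0.0055 0.088 ] [[0.539, 0.024], [0.541, -0.01], [0.493, -0.013], [0.491, 0.021]]
scene blue 31 [384.4 132.9] [0.2822 0.5899 0.078 ] [[0.261, 0.597], [0.276, 0.614], [0.305, 0.583], [0.291, 0.566]]
scene blue 893 [336.  246.1] [0.6068 0.0038 0.078 ] [[0.546, -0.052], [0.513, 0.059], [0.666, 0.061], [0.693, -0.045]]
scene blue 1711 [469.2 287.5] [1.016 0.209 0.078] [[0.959, 0.017], [0.943, 0.505], [1.065, 0.472], [1.065, 0.005]]
scene yel 24 [172.    2.5] [-1.5863  0.5837  0.088 ] [[-1.654, 0.576], [-1.679, 0.598], [-1.526, 0.594], [-1.503, 0.573]]
scene yel 78 [317.  228.8] [0.5116 0.0009 0.088 ] [[0.496, -0.015], [0.488, 0.022], [0.526, 0.019], [0.533, -0.018]]
scene yel 31 [322.3 234.2] [ 0.5423 -0.0016  0.088 ] [[0.537, -0.018], [0.535, 0.016], [0.548, 0.014], [0.55, -0.02]]
scene yel 36 [350.4 256.1] [0.6755 0.0051 0.088 ] [[0.672, -0.012], [0.666, 0.024], [0.679, 0.023], [0.685, -0.013]]
```

```bash
python3 -m jog '[[[0,-30,-26,0,0,0,0],[0,-30,-26,0,0,0,0],[0,-30,-26,0,0,0,0],[0,-30,-26,0,0,0,0],[0,-30,-26,0,0,0,0],[0,-30,-26,0,0,0,0],[0,-30,-26,0,0,0,0],[0,-30,-26,0,0,0,0],[0,-30,-26,0,0,0,0],[0,-30,-26,0,0,0,0],[0,-30,-26,0,0,0,0],[0,-30,-26,0,0,0,0]]]' 10
python3 -m jog '[[[0,-30,-26,0,0,0,0],[0,-30,-26,0,0,0,0],[0,-30,-26,0,0,0,0],[0,0,0,0,0,0,7],[0,0,0,0,0,0,7],[0,0,0,0,0,0,7],[0,0,0,0,0,0,7],[0,0,0,0,0,0,7],[0,0,0,0,0,0,7],[0,0,0,0,0,0,7],[0,0,0,0,0,0,7],[0,0,0,0,0,0,7]]]'
python3 -m jog '[[[0,0,0,0,0,0,6],[0,0,0,0,0,0,0],[0,0,0,0,0,0,0]]]'
python3 - <<'E'
from station import bot,get_image
from h import *
g=get_image("wrist");cv2.imwrite("pics/w1.png",g["frame"][:,:,::-1])
T=np.array(g["extrinsics"]);print(T.round(3).tolist())
s=bot.read_state();print(s["ee_pos"],s["tool_rot"],s["joint_positions"],s["width"])
for nm,c,z in(("blue",B,.078),("yel",Y,.088)):
    for q,ce,r in blobs(g,*c,60):
        p=ray(g,[ce],z)[0];b=ray(g,cv2.boxPoints(r),z);print(nm,q[4],ce.round(1),p.round(4),b[:,:2].round(3).tolist())
E
```

```text
time: 1.1
ee_pos: [0.4187, 0.1523, 0.2222]
tool_rot: [0.139, 0.99, 0.0, -0.0]
contact_force: [1.0, 0.2, -0.2]
width: 0.0173
gripper_force: 0.0
time: 2.1
ee_pos: [0.483, 0.0545, 0.2219]
tool_rot: [0.638, 0.77, -0.0, -0.0]
contact_force: [-0.2, -0.1, 0.3]
width: 0.0005
gripper_force: 0.0
time: 2.35
ee_pos: [0.4831, 0.0545, 0.222]
tool_rot: [0.674, 0.739, -0.0, -0.0]
contact_force: [1.1, -0.1, -0.5]
width: 0.0006
gripper_force: 0.0
[[0.996, 0.087, 0.022, 0.478], [0.09, -0.965, -0.247, 0.127], [-0.001, 0.248, -0.969, 0.384], [0.0, 0.0, 0.0, 1.0]]
[0.48323735 0.05448515 0.22214087] [ 6.74113525e-01  7.38627676e-01 -2.27483405e-04 -2.43069174e-04] [-6.58872006e-02  1.65701044e-02  1.75249049e+00 -5.31898888e-05
  1.37319584e+00 -1.57145207e-01] 0.0005530280240115968
blue 17912 [464.7 290.8] [0.6054 0.0193 0.078 ] [[0.541, -0.042], [0.535, 0.067], [0.666, 0.069], [0.685, -0.045]]
yel 749 [379.6 298.5] [0.5363 0.011  0.088 ] [[0.531, -0.008], [0.529, 0.03], [0.542, 0.03], [0.544, -0.008]]
yel 845 [355.4 295.5] [0.5175 0.0118 0.088 ] [[0.495, 0.025], [0.525, 0.027], [0.529, -0.009], [0.499, -0.012]]
yel 728 [542.4 304.1] [0.6666 0.0168 0.088 ] [[0.66, -0.001], [0.659, 0.036], [0.673, 0.035], [0.675, -0.003]]
yel 355 [309.6 397.1] [ 0.4903 -0.0812  0.088 ] [[0.485, -0.044], [0.489, -0.044], [0.496, -0.121], [0.491, -0.122]]
yel 103 [324.8 425.7] [ 0.5056 -0.1085  0.088 ] [[0.502, -0.099], [0.506, -0.098], [0.509, -0.12], [0.504, -0.12]]
yel 1021 [369.5 463.6] [ 0.5488 -0.1458  0.088 ] [[0.502, -0.151], [0.502, -0.134], [0.586, -0.137], [0.588, -0.154]]
yel 98 [435. 458.] [ 0.6062 -0.1359  0.088 ] [[0.588, -0.135], [0.618, -0.133], [0.619, -0.137], [0.589, -0.139]]
yel 241 [ 96.6 463. ] [ 0.3025 -0.1747  0.088 ] [[0.265, -0.183], [0.267, -0.175], [0.324, -0.17], [0.323, -0.179]]
yel 237 [235.1 468.4] [ 0.4306 -0.1626  0.088 ] [[0.401, -0.168], [0.401, -0.16], [0.449, -0.159], [0.449, -0.166]]
```

View pics/w1.png

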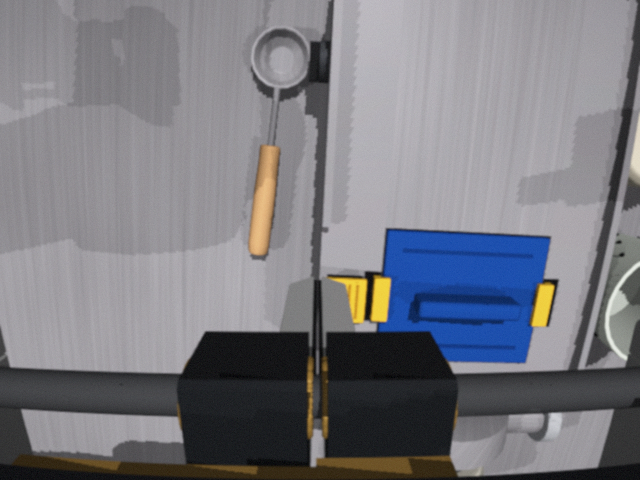

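The wrist view shows the lid at x 378–549, y 229–362 px, the front claw at (380,298), the pad partly hidden by the fingers at (355,300), and the rib at (465,308). The yaw is about 3°. Now I'll move above the pad.

```bash
python3 -m jog '[[[0,-25,11,0,0,0,2],[0,-25,12,0,0,0,0],[0,0,0,25,0,0,0],[0,0,0,25,0,0,0],[0,0,0,25,0,0,0],[0,0,0,20,0,0,0],[0,0,0,10,0,0,0],[0,0,0,0,0,0,0],[0,0,0,0,0,0,0]]]'
python3 - <<'E'
from station import bot,get_image
import cv2,numpy as np
a=get_image("scene")["frame"][180:310,240:440,::-1];b=get_image("top")["frame"][170:300,200:400,::-1]
c=get_image("wrist")["frame"][:,:,::-1]
cv2.imwrite("pics/p2.png",np.hstack([cv2.resize(np.vstack([a,b]),(400,520),interpolation=2),cv2.resize(c[150:,240:],(400,520))[:, :]]))
s=bot.read_state();print(s["ee_pos"],s["contact_force"])
E
```

```text
time: 3.15
ee_pos: [0.51, 0.0063, 0.1175]
tool_rot: [0.688, 0.726, -0.0, -0.0]
contact_force: [-0.3, 0.8, 0.3]
width: 0.0005
gripper_force: 0.0
[0.5114859  0.00609302 0.11923712] [0.01722318 0.10167844 0.96877504]
```

View pics/p2.png

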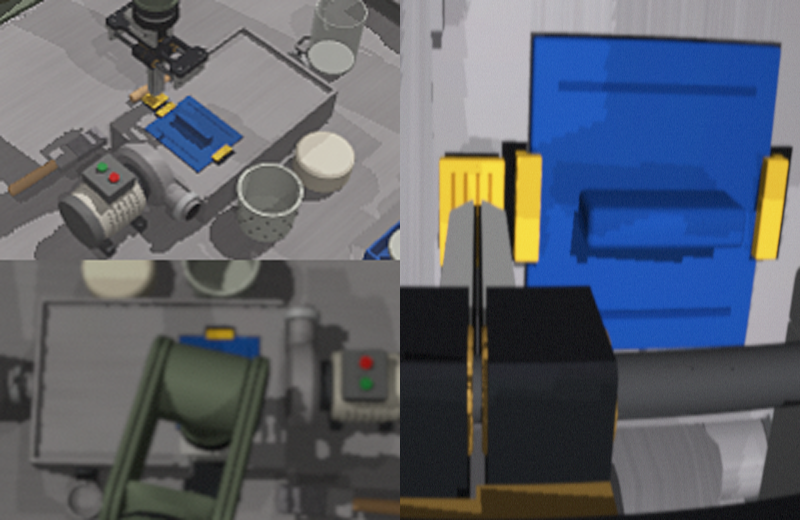

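The fingertips (478,205 in the crop) are over the pad (440–505 × 155–265), slightly towards its -y side. I'll shift +5 mm along tool x and press in small steps.

```bash
python3 -m jog '[[[0,5,-1,4,0,0,0],[0,0,0,4,0,0,0],[0,0,0,3,0,0,0],[0,0,0,2,0,0,0],[0,0,0,1,0,0,0],[0,0,0,0,0,0,0]]]'
python3 -m jog '[[[0,0,0,1,0,0,0],[0,0,0,1,0,0,0],[0,0,0,1,0,0,0],[0,0,0,0,0,0,0],[0,0,0,0,0,0,0]]]'
```

```text
time: 3.8
ee_pos: [0.5086, 0.0114, 0.1034]
tool_rot: [0.688, 0.726, 0.0, -0.0]
contact_force: [-1.8, 1.6, 1.9]
width: 0.0006
gripper_force: 0.8
time: 4.22
ee_pos: [0.5086, 0.0114, 0.1004]
tool_rot: [0.688, 0.726, 0.0, -0.0]
contact_force: [-1.6, 1.3, 3.7]
width: 0.0006
gripper_force: 1.8
```

```bash
python3 -m jog '[[[0,0,0,1,0,0,0],[0,0,0,0.5,0,0,0],[0,0,0,0,0,0,0],[0,0,0,0,0,0,0],[0,0,0,0,0,0,0]]]'
python3 - <<'E'
from station import bot,get_image
from h import *
g=get_image("wrist");cv2.imwrite("pics/w3.png",g["frame"][:,:,::-1]);print(bot.read_state()["contact_force"])
E
```

```text
time: 4.63
ee_pos: [0.5087, 0.0113, 0.0993]
tool_rot: [0.688, 0.726, 0.0, -0.0]
contact_force: [-3.0, 2.2, 6.0]
width: 0.0003
gripper_force: 3.0
[-2.39193634  2.25859099  6.12662413]
```

View pics/w3.png

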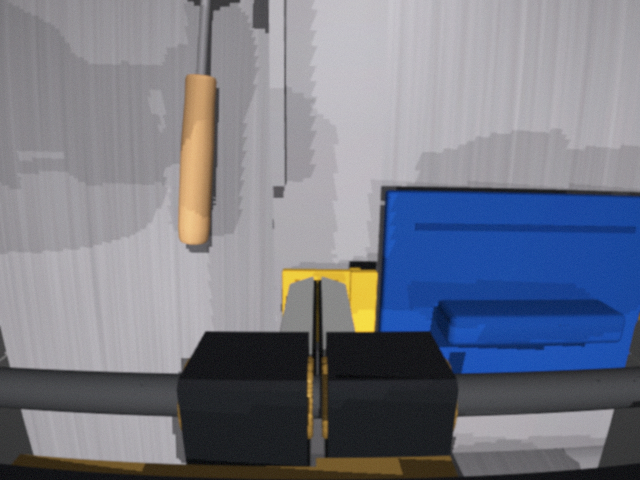

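The claw has drawn back against the pad (about 350–378 px), the lid's front edge stands free at about x=382 px, and the force jumped as the tab reached its stop. I'll lift and measure the released lid.

```bash
python3 -m jog '[[[0,0,0,-15,0,0,0],[0,0,0,-30,0,0,0],[0,-20,20,-30,0,0,0],[0,-30,30,-10,0,0,0],[0,-15,30,0,0,0,0],[60,0,0,0,0,0,0],[60,0,0,0,0,0,0],[60,0,0,0,0,0,0],[60,0,0,0,0,0,0],[60,0,0,0,0,0,0]]]'
python3 - <<'E'
from station import bot,get_image
from h import *
g=get_image("wrist");t=get_image("scene")
cv2.imwrite("pics/w4.png",np.hstack([cv2.resize(g["frame"][:,:,::-1],(400,300)),cv2.resize(t["frame"][180:310,260:434,::-1],(400,300))]))
s=bot.read_state();print(s["ee_pos"],s["width"])
for n,q in(("w",g),("s",t)):
  for nm,c,z in(("blue",B,.085),("yel",Y,.083)):
    for a,ce,r in blobs(q,*c,20):
        p=ray(q,[ce],z)[0]
        if abs(p[1])<.1 and .4<p[0]<.75: print(n,nm,a,ce.round(1),p.round(4),ray(q,cv2.boxPoints(r),z)[:,:2].round(3).tolist())
np.savez("pics/w4.npz",**{k:np.array(v) for k,v in g.items()})
E
```

```text
time: 5.52
ee_pos: [0.5895, -0.0474, 0.183]
tool_rot: [0.688, 0.726, -0.0, -0.001]
contact_force: [-0.4, -0.7, 0.4]
width: 0.0304
gripper_force: 0.0
[ 0.58995069 -0.04755428  0.18343538] 0.03817586586969915
w blue [  239    69   215   180 36566] [344.  157.1] [0.604  0.0135 0.085 ] [[0.538, -0.047], [0.538, 0.063], [0.666, 0.069], [0.678, -0.041]]
w yel [ 168  131   73   59 4128] [204.5 160.2] [0.517  0.0072 0.083 ] [[0.494, 0.024], [0.539, 0.026], [0.54, -0.01], [0.493, -0.012]]
w yel [ 447  134   22   60 1061] [457.2 163.2] [0.6757 0.0139 0.083 ] [[0.671, -0.005], [0.669, 0.032], [0.681, 0.032], [0.683, -0.005]]
s blue [313 230  48  35 860] [336.9 246.3] [0.6135 0.0013 0.085 ] [[0.547, -0.053], [0.513, 0.06], [0.667, 0.061], [0.693, -0.046]]
s yel [315 227   9  10  51] [319.8 231.9] [0.5254 0.0017 0.083 ] [[0.522, -0.018], [0.506, 0.017], [0.53, 0.021], [0.546, -0.013]]
s yel [347 253  10   9  40] [351.4 257. ] [0.6778 0.0078 0.083 ] [[0.671, -0.009], [0.67, 0.028], [0.684, 0.025], [0.686, -0.011]]
```

View pics/w4.png

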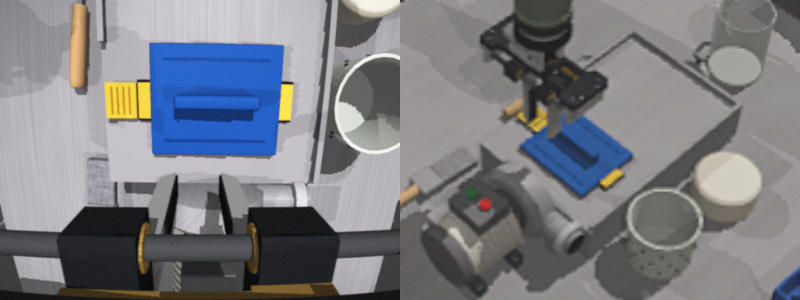

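The lid has popped up: its outline fits 130×110 mm at z=85 mm and the claws are drawn outwards. The rib is at about (216,102) in the left panel. Next I'll lower the open fingers behind the rib.

```bash
python3 -m jog '[[[50,11,8,0,0,0,0],[50,12,7,0,0,0,0],[50,0,0,20,0,0,0],[50,0,0,20,0,0,0],[50,0,0,20,0,0,0],[50,0,0,10,0,0,0],[50,0,0,4,0,0,0],[50,0,0,0,0,0,0],[50,0,0,0,0,0,0]]]'
python3 -m jog '[[[50,4,0,0,0,0,0],[50,4,0,0,0,0,0],[50,4,0,0,0,0,0],[50,3,0,0,0,0,0],[50,0,0,0,0,0,0]]]'
```

```text
time: 6.37
ee_pos: [0.6053, -0.0241, 0.1103]
tool_rot: [0.688, 0.726, 0.0, 0.001]
contact_force: [-0.7, 0.1, 0.7]
width: 0.0499
gripper_force: 0.0
time: 6.78
ee_pos: [0.6038, -0.0086, 0.11]
tool_rot: [0.688, 0.726, 0.0, 0.0]
contact_force: [-0.1, -0.2, -0.7]
width: 0.05
gripper_force: 0.0
```

```bash
python3 -m jog '[[[50,3,0,2,0,0,0],[50,3,0,0,0,0,0],[50,3,0,0,0,0,0],[50,3,0,0,0,0,0],[50,3,0,0,0,0,0],[50,3,0,0,0,0,0],[50,0,0,0,0,0,0]]]'
python3 - <<'E'
from station import bot,get_image
from h import *
q=get_image("wrist")
for nm,c,z in(("blue",B,.085),("yel",Y,.083)):
    for a,ce,r in blobs(q,*c,200):
        p=ray(q,[ce],z)[0]
        if abs(p[1])<.1 and .4<p[0]<.75: print(nm,a,p.round(4),ray(q,cv2.boxPoints(r),z)[:,:2].round(3).tolist())
E
```

```text
time: 7.37
ee_pos: [0.603, 0.0092, 0.1077]
tool_rot: [0.688, 0.726, 0.0, 0.0]
contact_force: [1.1, -1.3, 0.2]
width: 0.05
gripper_force: 0.8
blue [  173   138   291   225 53974] [0.603  0.0373 0.085 ] [[0.537, 0.078], [0.664, 0.085], [0.68, -0.024], [0.533, -0.032]]
yel [  89  247   97   75 6343] [0.5171 0.0081 0.083 ] [[0.493, 0.024], [0.54, 0.029], [0.54, -0.01], [0.491, -0.015]]
yel [ 450  250   30   74 1701] [0.6755 0.0153 0.083 ] [[0.671, -0.004], [0.669, 0.034], [0.68, 0.034], [0.683, -0.005]]
yel [164 356  25  80 738] [ 0.5312 -0.0524  0.083 ] [[0.522, -0.079], [0.531, -0.029], [0.541, -0.03], [0.533, -0.08]]
yel [453 357  16  68 377] [ 0.6834 -0.0408  0.083 ] [[0.675, -0.023], [0.68, -0.022], [0.692, -0.063], [0.687, -0.064]]
yel [ 354  449  234   24 1410] [ 0.7032 -0.089   0.083 ] [[0.63, -0.09], [0.765, -0.081], [0.77, -0.094], [0.631, -0.103]]
```

The lid has slid 15 mm and stayed straight, with a push of about 1.3 N, so I'll continue.

```bash
python3 -m jog '[[[50,4,0,0,0,0,0],[50,5,0,0,0,0,0],[50,5,0,0,0,0,0],[50,5,0,0,0,0,0],[50,5,0,0,0,0,0],[50,5,0,0,0,0,0],[50,5,0,0,0,0,0],[50,5,0,0,0,0,0],[50,5,0,0,0,0,0],[50,5,0,0,0,0,0],[50,5,0,0,0,0,0],[50,5,0,0,0,0,0]]]'
python3 -m jog '[[[50,5,0,0,0,0,0],[50,5,0,0,0,0,0],[50,5,0,0,0,0,0],[50,5,0,0,0,0,0],[50,5,0,0,0,0,0],[50,5,0,0,0,0,0],[50,5,0,0,0,0,0],[50,5,0,0,0,0,0],[50,5,0,0,0,0,0],[50,5,0,0,0,0,0],[50,5,0,0,0,0,0],[50,4,0,0,0,0,0]]]'
python3 -m jog '[[[50,4,0,0,0,0,0],[50,4,0,0,0,0,0],[50,3,0,0,0,0,0],[50,2,0,0,0,0,0],[50,0,0,0,0,0,0],[50,-5,0,0,0,0,0],[50,-10,0,0,0,0,0],[50,0,0,-25,0,0,0],[50,0,0,-35,0,0,0],[50,-35,0,-35,0,0,0],[50,-35,0,-30,0,0,0],[50,-20,0,0,0,0,0]]]'
python3 - <<'E'
from station import bot,get_image
from h import *
g=get_image("wrist");t=get_image("scene")
cv2.imwrite("pics/w5.png",np.hstack([cv2.resize(g["frame"][:,:,::-1],(400,300)),cv2.resize(t["frame"][150:310,260:474,::-1],(400,300))]))
for nm,c,z in(("blue",B,.083),("yel",Y,.083)):
    for a,ce,r in blobs(g,*c,200):
        p=ray(g,[ce],z)[0]
        if abs(p[1])<.25 and .4<p[0]<.75: print(nm,a,p.round(4),ray(g,cv2.boxPoints(r),z)[:,:2].round(3).tolist())
E
```

```text
time: 8.42
ee_pos: [0.5989, 0.0686, 0.107]
tool_rot: [0.688, 0.726, -0.0, -0.001]
contact_force: [0.8, -0.1, -0.3]
width: 0.0504
gripper_force: 0.1
time: 9.42
ee_pos: [0.5963, 0.127, 0.1075]
tool_rot: [0.688, 0.726, 0.0, -0.0]
contact_force: [0.3, -0.4, 0.2]
width: 0.0501
gripper_force: 0.2
time: 10.42
ee_pos: [0.6049, 0.04, 0.2319]
tool_rot: [0.688, 0.725, 0.004, 0.006]
contact_force: [0.7, -0.3, 1.2]
width: 0.0499
gripper_force: 0.0
blue [  220     0   185   151 27175] [0.599  0.1554 0.083 ] [[0.532, 0.203], [0.66, 0.209], [0.669, 0.106], [0.534, 0.099]]
yel [218 245  18  46 712] [0.5379 0.009  0.083 ] [[0.531, 0.026], [0.544, 0.028], [0.545, -0.01], [0.532, -0.011]]
yel [ 168  247   44   46 1860] [0.5091 0.0053 0.083 ] [[0.492, 0.023], [0.526, 0.025], [0.526, -0.013], [0.491, -0.015]]
yel [386 246  18  37 581] [0.6705 0.0179 0.083 ] [[0.662, 0.032], [0.676, 0.033], [0.679, 0.003], [0.665, 0.002]]
yel [164 356  23  80 553] [ 0.4874 -0.1127  0.083 ] [[0.474, -0.154], [0.489, -0.071], [0.503, -0.073], [0.49, -0.155]]
yel [455 357  14  66 294] [ 0.743  -0.0918  0.083 ] [[0.731, -0.063], [0.738, -0.062], [0.757, -0.128], [0.749, -0.13]]
```

View pics/w5.png

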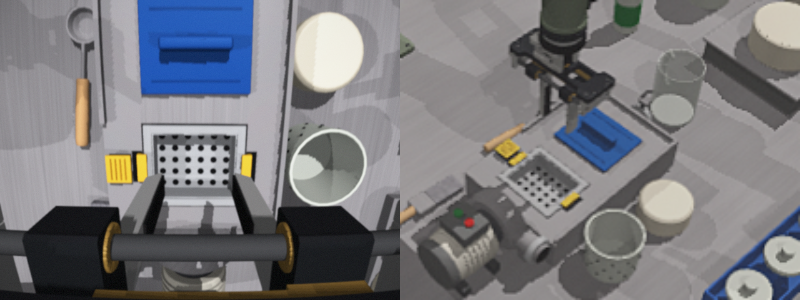

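The lid lies flat on the deck. Its -y edge is at y≈0.10 m against the seat's edge at about 0.068 m, so the basket and seat are fully uncovered. The tab has returned, and the gripper is clear.

```bash
python3 -m jog '[[[50,0,0,0,0,0,0],[50,0,0,0,0,0,0],[50,0,0,0,0,0,0]]]'; python3 -c "
from station import bot
print(bot.hand_in())"
```

```text
time: 10.77
ee_pos: [0.5999, 0.0442, 0.2227]
tool_rot: [0.688, 0.726, -0.001, -0.001]
contact_force: [-0.5, -0.4, -0.7]
width: 0.0496
gripper_force: 0.0
the job is handed in; nothing more can be done
None
```

I pressed the tab until the lid popped up, then pushed the lid along the deck until it lay flat, about 30 mm clear of the uncovered seat and basket; the job was handed in at 10.8 s, with the arm clear and no verdict returned.

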